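Lock the brass ring of a bone-slice viewing cell with a pin spanner

TASK

Take the orange-handled pin spanner out of its wooden block, set both of its pins fully into the two holes of the brass ring on the bone-slice viewing cell, and only then turn that ring clockwise (seen from above) with the spanner until its red lug comes up against the white stop. Let go and leave the spanner standing upright in the brass ring; leave the silver-grey ring of the other cell as it is.

Things in the scene. Friction and masses are not known exactly. Their poses are not given: they have to be found in the camera images.
- spanner_grip (a point): Loose pin spanner, 0.2-0.4 kg: centre of its upright orange handle, 36 (x) x 20 (y, grip across) x 60 mm high. Below it a steel crossbar, 104 (x) x 20 x 14 mm, underside 49 mm under this point; two 8 mm pins reach 13 mm below the bar at x = +40 and -40 mm. z up; half a turn about z gives the same. It starts pins down in a fixed wooden block 130 x 50 x 30 mm high, bar resting on its top.
- brass_top (a point): Brass ring: point on its upright axis, level with its top, 60 mm above the table. 110 mm across, 16 thick, on a fixed dark drum 136 across. Two 19 mm through holes at x = +40, -40 mm (frame turns with the ring, z up); pins fully in, the bar rests on the ring. Play of 5.5 mm round each pin: the spanner turns up to 0.14 rad before the ring follows. Red lug at y = +60 mm; white stop on the drum.
- brass_ring (a joint): Turn of the brass ring in rad, growing clockwise seen from above (the yaw of brass_top falls by as much). It starts between 0 and 0.35; at 1.2 the red lug meets the white stop, a hard stop. The ring turns with a steady friction of 0.15 N m and stays where it is left.
- steel_lug (a point): Red lug on the rim of the silver-grey ring of a second, otherwise identical viewing cell (a bystander); this point is 60 mm out from that ring's axis along the ring's own y, 58 mm above the table. That ring must not be turned.
Things that resemble listed ones, but are neither listed nor needed, are in the scene too. There is more than one size of the part that bears spanner_grip; the job needs the smallest.

How it is judged:
By the outcome, as a careful person would: the job done as asked, in the order asked, and still so for the second after the job is handed in, with the robot touching nothing.
It also fails if it takes over 48 s, if anything falls off the work surface, if the arm or the gripper's body presses on something with over 40 N, if the wrist force passes 120 N, or if a joint passes its speed limit or range.

ROBOT

A 7-joint arm with a two-finger parallel gripper is mounted at the origin on the work surface. World frame = base frame: x ahead of the robot, y to its left, z up, the work surface at z = 0. Lengths are in mm, angles in rad, forces in N, time in s.
With the tool pointing down it reaches from about 400 to 875 mm from the base axis. Payload 4.4 kg.
Tool frame: the origin (TCP) lies at the very end of the fingers, on their centre line; the grasp point (between the pads) lies 19 mm behind it; x points along the fingers, y is the direction in which the jaws open and shut, and the axes are right-handed (so a half turn about x gives the same grasp; the last joint's range is limited). The gripper opens to 85 mm and grips with 20 to 120 N. Pads are 22 mm wide; open, the fingers measure 114 mm over their backs; the gripper's body (76 mm by 85 mm) begins 54 mm behind the grasp point. The pads swing forward as they close: fully open they stand 13 mm farther back than shut.
Start: joints at [1.078, 0.628, 0.038, 1.517, -0.027, 0.996, -0.02], TCP at [269.102, -591.694, 231.313] pointing down, gripper open.
Joint ranges: [-3.06, 3.06], [-0.37, 2.12], [-1.25, 1.32], [0.18, 2.47], [-1.1, 4.24], [0.23, 1.98], [-2.94, 2.94]. Speed limits (rad/s): [2.57, 2.57, 3.14, 3.14, 3.14, 3.14, 3.14].

INTERFACE

Orientations are given as [roll, pitch, yaw] about the fixed x, y, z axes, in that order (R = Rz(yaw) Ry(pitch) Rx(roll)).
In Python, from cell import readout, cams, order gives the robot as it stands. The module is installed in compiled form; this text tells all that it offers.
- The arm moves only by the shell command python3 -m creep 'ROWS'. ROWS is JSON, a list of rows, each a list of 3 entries, a list of its own where there are three numbers: the shift along the tool's x, y, z in units of 10 cm (1.0 is 10 cm), then the turn about the tool's x in units of pi/4 rad (1.0 is pi/4 rad), then the closure, from 0 (fully open) to 1 (shut). In form: [[[x, y, z], spin, gripper], ...]. A call has 1 to 20 rows; each row is the pose to reach, as a shift and turn from the pose commanded when the call began, along the tool's axes at that moment; what a row does not reach only later rows make up. A row lasts 1/10 s, in which the tool goes at most 50 mm and 8.59 degrees, less where a joint would pass 70% of its speed; a pose out of reach is approached as far as the arm can. A call with a number of a shift or a turn outside -1 to 1 is refused whole. A call with a gripper value outside its range is refused whole. The fingers move at their own pace and stop on an object; the grip force is fixed at half the most. Time passes only in rows, so rows that repeat a pose let the fingers close. It gives the time, the measured TCP pose, the force and the opening at its end, in the units of the state.
- readout.read_state(): the state, without advancing time (a new reading comes with each control period).
- cams.get_image(name): name is "scene" or "top" or "wrist"; returns the picture (400x640x3 uint8, blue, green, red); there is no depth.
- cams.get_calibration(name): a dict with "fx", "fy", "cx", "cy" (pixels), "R" (3x3) and "t" (3): a world point X has camera coordinates R X + t. Camera axes: x right, y down, z forward; pixel columns grow to the right and rows downward; lengths in mm; the calibration is good to about 2 mm. A picture is of the moment at which its call begins: read the wrist's pose just before it. get_calibration takes no time and is no camera call; for the wrist camera it gives the pose at the moment of the call.
- order.finish_job(): hands the job in, once; it reports no verdict.
The state is a dict: "clock": time; "qpos": joint angles; "qd": joint speeds; "tau": joint torques, N m; "eef_pos": TCP position; "tool_rot": TCP orientation; "force": force on the tool from outside, world axes, zero at the start; "torque": the same for the moment, N m; "width": finger opening in mm.
Only numpy, scipy, OpenCV 4.12 (cv2) and the standard library are available. Lean on these libraries where they do the work, as an engineer would, in place of code of your own. Each camera call takes 0.05 s, during which the arm holds its last target.

## Working session

There is one attempt and no reset: what is moved stays moved. The work goes in short steps, Python scripts to look and compute and a shell command to move; the robot and the scene stay as the last step left them, time stands still between calls to the robot, and variables do not carry over. Pictures are saved under pics/ and viewed, and the job is handed in when it is done.

```bash
mkdir -p pics; python3 - <<'E'
from cell import readout,cams
import cv2
s=readout.read_state()
print({k:(v if not hasattr(v,'__len__') else [round(float(x),3) for x in v]) for k,v in s.items()})
for n in("top","scene"):
    cv2.imwrite(f"pics/{n}0.png",cams.get_image(n))
    c=cams.get_calibration(n);print(n,c)
E
```

```text
{'clock': 0.0, 'qpos': [1.078, 0.629, 0.038, 1.518, -0.027, 0.996, -0.02], 'qd': [0.0, -0.0, 0.001, 0.001, 0.001, -0.0, 0.001], 'tau': [-0.0, -56.341, 1.226, -19.345, 0.011, 0.01, 0.0], 'eef_pos': [268.825, -591.107, 230.4], 'tool_rot': [-1.556, 1.569, 2.012], 'force': [0.317, 0.432, -0.513], 'torque': [-0.017, -0.016, 0.013], 'width': 85.3623355660107}
top {'fx': 398.6973882760973, 'fy': 398.6973882760973, 'cx': 314.1456957958147, 'cy': 198.477269416109, 'R': array([[ 0.01098655, -0.99980258,  0.01655574],
       [-0.9944999 , -0.01264994, -0.10397079],
       [ 0.1041597 , -0.0153224 , -0.99444255]]), 't': array([-73.08600339, 447.81389349, 959.07441489])}
scene {'fx': 370.68166549506293, 'fy': 370.68166549506293, 'cx': 319.65991977169796, 'cy': 194.5404655222991, 'R': array([[-0.64451058,  0.76456687,  0.00660404],
       [ 0.40729024,  0.35061964, -0.8433152 ],
       [-0.64708637, -0.54083581, -0.53737869]]), 't': array([ 331.88524687, -112.61067071, 1272.00876953])}
```

View pics/top0.png

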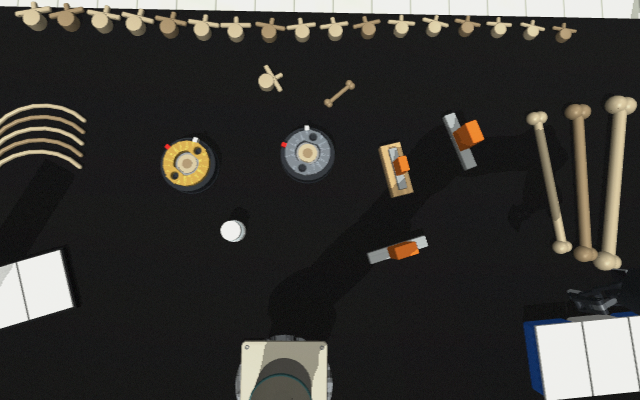

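View pics/scene0.png

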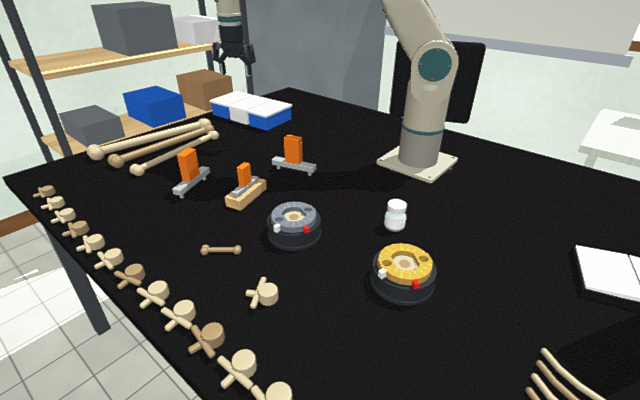

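Top view: three orange-handled spanners at (399,166) in the wooden block, at (465,138) loose and larger, and at (400,250) loose and larger. The one in the block fits the description: it is in wood and the smallest. The brass cell is at (188,163) and the silver one at (307,153). Next is an enlarged crop to confirm.

```bash
python3 - <<'E'
import cv2,numpy as np
t=cv2.imread("pics/top0.png")
a=cv2.resize(t[125:210,350:435],None,fx=4.6,fy=4.6,interpolation=cv2.INTER_CUBIC)
b=cv2.resize(t[120:205,145:230],None,fx=4.6,fy=4.6,interpolation=cv2.INTER_CUBIC)
cv2.imwrite("pics/crop0.png",np.hstack([a,b]))
E
```

```text
(no output)
```

View pics/crop0.png

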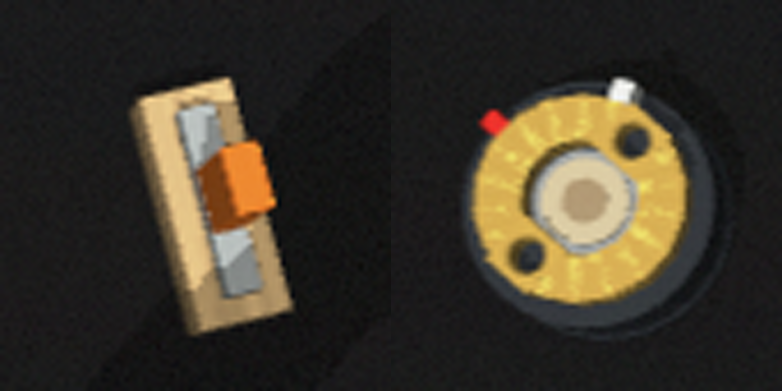

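The block spanner is confirmed as the smallest: handle top about (405,164), bar centre about (398,168). On the brass ring, the holes are at about (198,150) and (175,175), the lug at (167,147) and the stop at (195,140).

```bash
cat > h.py <<'E'
import numpy as np
from cell import cams,readout
def bp(c,u,v,z):
    d=c["R"].T@np.array([(u-c["cx"])/c["fx"],(v-c["cy"])/c["fy"],1]); o=-c["R"].T@c["t"]
    return o+d*(z-o[2])/d[2]
def pj(c,X):
    p=c["R"]@np.asarray(X,float)+c["t"]; return np.array([c["fx"]*p[0]/p[2]+c["cx"],c["fy"]*p[1]/p[2]+c["cy"]])
E
python3 - <<'E'
from h import *
c=cams.get_calibration("top")
f=lambda u,v,z:bp(c,350+(u+.5)/4.6-.5,125+(v+.5)/4.6-.5,z)
g=lambda u,v,z:bp(c,145+(u-391+.5)/4.6-.5,120+(v+.5)/4.6-.5,z)
np.set_printoptions(precision=1,suppress=True)
e1=f(196,108,44);e2=f(243,293,44);print(e1,e2,(e1+e2)/2,np.linalg.norm(e1-e2),np.arctan2(*(e1-e2)[[1,0]]).round(3))
print("handle top",f(253,180,109))
h1=g(633,140,58);h2=g(527,255,58);print(h1,h2,(h1+h2)/2,np.linalg.norm(h1-h2),np.arctan2(*(h1-h2)[[1,0]]).round(3))
m=(h1+h2)/2
l=g(493,123,58);w=g(622,88,60);
print("ring ctr by outline",g(579,199,60))
for p in(l,w):print(p,np.linalg.norm((p-m)[:2]),np.arctan2(*(p-m)[[1,0]]).round(3))
s=readout.read_state();from scipy.spatial.transform import Rotation as R
print(R.from_euler("xyz",s["tool_rot"]).as_matrix())
w=cams.get_calibration("wrist");print(w)
E
```

```text
[ 573.4 -257.8   44. ] [ 474.1 -281.8   44. ] [ 523.8 -269.8   44. ] 102.10481215909171 0.237
handle top [ 522.  -271.9  109. ]
[558.3 214.5  58. ] [496.9 266.6  58. ] [527.6 240.5  58. ] 80.49819851947198 -0.704
ring ctr by outline [526.3 240.5  60. ]
[566.3 287.5  58. ] 60.80451444979352 0.882
[585.4 220.8  60. ] 61.05854265885756 -0.329
[[-0.   0.4 -0.9]
 [ 0.  -0.9 -0.4]
 [-1.  -0.   0. ]]
{'fx': 293.2522206007711, 'fy': 293.2522206007711, 'cx': 324.66531201882503, 'cy': 197.37778031714979, 'R': array([[ 0.4, -0.9, -0. ],
       [-0.9, -0.4,  0.3],
       [-0.3, -0.1, -1. ]]), 't': array([-650.1,  -37.4,  378.3])}
```

```bash
cat >> h.py <<'E'
from scipy.spatial.transform import Rotation as Ro
def need(x,y,z,psi):
    s=readout.read_state();M=Ro.from_euler("xyz",s["tool_rot"]).as_matrix()
    d=np.array([x,y,z])-s["eef_pos"]; cur=np.arctan2(M[1,1],M[0,1])
    print("t",round(s["clock"],2),"pos",np.round(s["eef_pos"],1),"psi",round(cur,3),"w",round(s["width"],1),"F",np.round(s["force"],1),"q7",round(s["qpos"][6],2))
    print("shift units",np.round(M.T@d/100,3),"spin units",round(-(psi-cur)/(np.pi/4),3),"tilt",np.round(M[:,0],4))
E
python3 -c "
from h import *
need(523.5,-270.5,200,-1.334)"
```

```text
t 0.1 pos [ 268.9 -591.2  230.5] psi -1.144 w 85.3 F [-0.2 -0.1  0.2] q7 -0.02
shift units [ 0.308 -1.864 -3.645] spin units 0.242 tilt [-7.0e-04  1.6e-03 -1.0e+00]
```

```bash
python3 -m creep '[[[0,-0.2,-0.35],0,0],[[0,-0.4,-0.8],0,0],[[0,-0.47,-0.91],0,0]]'; python3 -m creep '[[[0,-0.2,-0.4],0,0],[[0,-0.47,-0.91],0,0],[[0,-0.47,-0.91],0,0]]';python3 -m creep '[[[0,-0.2,-0.4],0,0],[[0,-0.47,-0.91],0,0],[[0,-0.47,-0.91],0,0]]'; python3 -m creep '[[[0,-0.2,-0.4],0.1,0],[[0,-0.4,-0.8],0.2,0],[[0,-0.46,-0.91],0.24,0],[[0,-0.46,-0.91],0.24,0],[[0,-0.46,-0.91],0.24,0],[[0,-0.46,-0.91],0.24,0]]'
python3 -c "
from h import *
import cv2
need(523.5,-270.5,200,-1.334)
c=cams.get_calibration('wrist')
cv2.imwrite('pics/w1.png',cams.get_image('wrist'))
import pickle;pickle.dump(c,open('w1.pkl','wb'))
need(523.5,-270.5,200,-1.334)
"
```

```text
clock: 0.4
eef_pos: [337.7, -505.8, 230.7]
tool_rot: [-2.559, 1.565, 1.017]
force: [0.9, 0.1, -0.3]
width: 85.5
clock: 0.7
eef_pos: [401.2, -424.0, 230.9]
tool_rot: [-2.485, 1.565, 1.094]
force: [0.8, 0.1, -0.3]
width: 85.2
clock: 1.0
eef_pos: [464.1, -343.5, 231.0]
tool_rot: [-2.514, 1.566, 1.064]
force: [-0.0, 0.1, -1.6]
width: 85.2
clock: 1.6
eef_pos: [521.5, -273.0, 231.2]
tool_rot: [0.575, 1.569, -2.331]
force: [-0.6, 0.0, -0.1]
width: 85.3
t 1.6 pos [ 521.5 -273.   231.2] psi -1.335 w 85.3 F [-0.6  0.  -0.1] q7 -0.85
shift units [ 0.312 -0.02  -0.025] spin units -0.001 tilt [-0.001  -0.0011 -1.    ]
t 1.65 pos [ 521.7 -272.9  231.3] psi -1.335 w 85.6 F [-0.2  0.1 -0.2] q7 -0.85
shift units [ 0.313 -0.019 -0.024] spin units -0.002 tilt [-7.e-04 -9.e-04 -1.e+00]
```

View pics/w1.png

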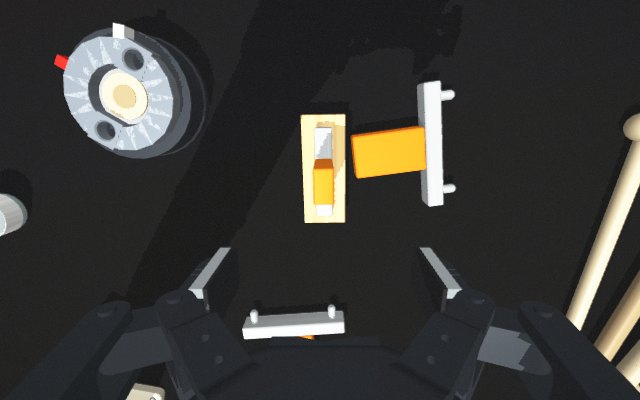

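```bash
python3 - <<'E'
from h import *
import cv2,pickle
c=pickle.load(open('w1.pkl','rb'));print(-c["R"].T@c["t"],c["R"].round(2))
i=cams.get_image("top");j=cams.get_image("scene")
cv2.imwrite("pics/t2.png",np.hstack([cv2.resize(i[80:280,340:540],None,fx=2,fy=2),cv2.resize(j[110:310,150:350],None,fx=2,fy=2)]))
E
```

```text
[ 591.93481723 -257.31218979  372.73674718] [[ 0.23 -0.97  0.  ]
 [-0.93 -0.22  0.29]
 [-0.28 -0.07 -0.96]]
```

View pics/t2.png

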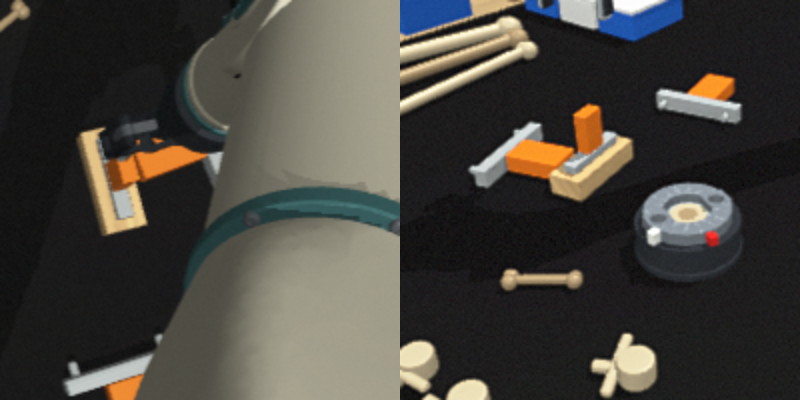

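The two larger spanners have fallen over since the first picture. They stood on their pins only, and the force stayed under 2 N, so the arm did not hit them. One now lies beside the block with its handle low, and the target is still in the block. I'll measure it closely.

```bash
python3 - <<'E'
import cv2
t=cv2.imread("pics/w1.png")
cv2.imwrite("pics/w1c.png",cv2.resize(t[105:230,270:380],None,fx=4.8,fy=4.8,interpolation=cv2.INTER_CUBIC))
E
```

```text
(no output)
```

View pics/w1c.png

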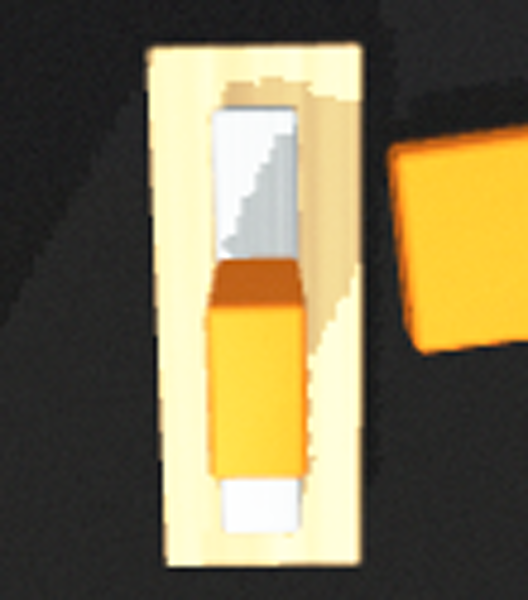

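```bash
python3 - <<'E'
from h import *
import pickle
np.set_printoptions(precision=1,suppress=True)
c=pickle.load(open('w1.pkl','rb'))
f=lambda u,v,z:bp(c,270+(u+.5)/4.8-.5,105+(v+.5)/4.8-.5,z)
e1=f(255,108,44);e2=f(260.5,531.5,44);print(e1,e2,(e1+e2)/2,np.linalg.norm(e1-e2),np.arctan2(*(e1-e2)[[1,0]]).round(3))
P=[f(208,306,109),f(304,306,109),f(213,478,109),f(306,478,109)]
a=(P[0]+P[1])/2;b=(P[2]+P[3])/2;print((a+b)/2,np.linalg.norm(a-b),np.arctan2(*(a-b)[[1,0]]).round(3),np.linalg.norm(P[0]-P[1]))
# silver ring distance n/a
need(*((a+b)/2)[:2],66,-1.334)
E
```

```text
[ 573.5 -259.9   44. ] [ 474.1 -284.8   44. ] [ 523.8 -272.3   44. ] 102.4657165534513 0.246
[ 524.9 -272.3  109. ] 34.35979532500767 0.253 18.237402238147823
t 1.75 pos [ 522.1 -272.3  231.4] psi -1.335 w 85.5 F [ 1.  -0.2  0.6] q7 -0.85
shift units [ 1.7  0.  -0. ] spin units -0.001 tilt [-0. -0. -1.]
```

Spanner from the wrist camera: (524.3, -272.2), yaw 0.248. It agrees with the top view within 2 mm. Descending.

```bash
python3 -m creep '[[[0.2,0,-0.02],-0.015,0],[[0.5,0,-0.02],-0.015,0],[[0.8,0,-0.02],-0.015,0],[[0.95,0,-0.02],-0.015,0],[[0.95,0,-0.02],-0.015,0],[[0.95,0,-0.02],-0.015,0]]'; python3 -c "
from h import *
need(524.3,-272.2,65,-1.323)"
```

```text
clock: 2.35
eef_pos: [525.0, -271.1, 136.7]
tool_rot: [2.077, 1.57, -0.815]
force: [0.2, 0.5, -0.2]
width: 85.1
t 2.35 pos [ 525.  -271.1  136.7] psi -1.322 w 85.1 F [ 0.2  0.5 -0.2] q7 -0.83
shift units [0.717 0.009 0.009] spin units 0.002 tilt [ 3.e-04 -3.e-04 -1.e+00]
```

```bash
python3 -m creep '[[[0.2,0.01,0.01],0,0],[[0.5,0.01,0.01],0,0],[[0.72,0.01,0.01],0,0],[[0.72,0.01,0.01],0,0],[[0.72,0.01,0.01],0,0],[[0.72,0.01,0.01],0,0.4],[[0.72,0.01,0.01],0,0.7],[[0.72,0.01,0.01],0,1],[[0.72,0.01,0.01],0,1],[[0.72,0.01,0.01],0,1],[[0.72,0.01,0.01],0,1],[[0.72,0.01,0.01],0,1],[[0.72,0.01,0.01],0,1],[[0.72,0.01,0.01],0,1],[[0.72,0.01,0.01],0,1]]'; python3 -c "
from h import *
need(524.3,-272.2,65,-1.323)"
```

```text
clock: 3.85
eef_pos: [524.5, -271.5, 64.8]
tool_rot: [2.765, 1.57, -0.126]
force: [-0.4, 0.9, 5.1]
width: 19.5
t 3.85 pos [ 524.5 -271.5   64.8] psi -1.321 w 19.5 F [-0.4  0.9  5.1] q7 -0.83
shift units [-0.002  0.006  0.003] spin units 0.003 tilt [ 5.e-04 -1.e-04 -1.e+00]
```

```bash
python3 -m creep '[[[-0.05,0,0],0,1],[[-0.1,0,0],0,1],[[-0.2,0,0],0,1],[[-0.4,0,0],0,1],[[-0.6,0,0],0,1],[[-0.8,0,0],0,1],[[-1,0,0],0,1],[[-1,0,0],0,1]]'; python3 -c "
from h import *
import cv2
need(524.3,-272.2,180,-1.323)
cv2.imwrite('pics/w3.png',cams.get_image('wrist'))
need(527,240.5,200,0.87)
"
```

```text
clock: 4.65
eef_pos: [526.0, -272.6, 167.4]
tool_rot: [2.434, 1.565, -0.457]
force: [0.3, -0.8, -3.7]
width: 19.0
t 4.65 pos [ 526.  -272.6  167.4] psi -1.321 w 19.0 F [ 0.3 -0.8 -3.7] q7 -0.83
shift units [-0.126 -0.007  0.015] spin units 0.003 tilt [ 0.0054 -0.0027 -1.    ]
t 4.7 pos [ 525.1 -272.   165.7] psi -1.321 w 19.6 F [-0.1 -0.8 -4.9] q7 -0.83
shift units [-0.35  -4.96  -1.288] spin units -2.789 tilt [ 0.0028 -0.0014 -1.    ]
```

View pics/w3.png

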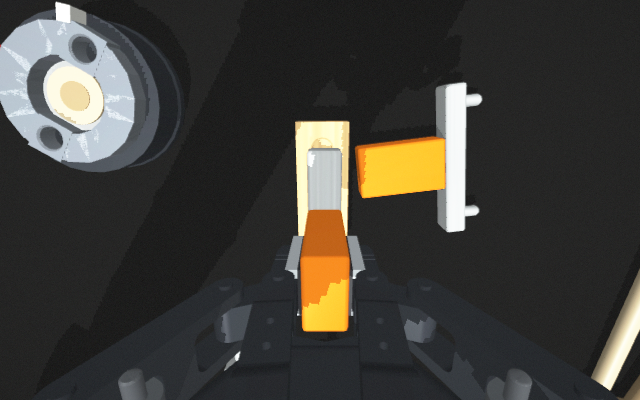

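```bash
python3 -m creep '[[[-0.1,-0.15,-0.04],0,1],[[-0.2,-0.4,-0.1],0,1],[[-0.2,-0.7,-0.18],0,1],[[-0.2,-0.99,-0.26],0,1]]'; python3 -m creep '[[[0,-0.3,-0.08],0,1],[[0,-0.6,-0.16],0,1],[[0,-0.99,-0.26],0,1]]'; python3 -m creep '[[[0,-0.3,-0.08],-0.1,1],[[0,-0.6,-0.16],-0.25,1],[[0,-0.99,-0.26],-0.4,1],[[0,-0.99,-0.26],-0.6,1],[[0,-0.99,-0.26],-0.8,1],[[0,-0.99,-0.26],-0.9,1],[[0,-0.99,-0.26],-0.95,1],[[0,-0.99,-0.26],-0.95,1]]'; python3 -c "
from h import *
need(527,240.5,195,0.87)
"
```

```text
clock: 5.1
eef_pos: [524.2, -166.6, 183.9]
tool_rot: [-0.979, 1.569, 2.413]
force: [1.0, 0.0, -4.2]
width: 19.4
clock: 5.4
eef_pos: [524.5, -65.7, 183.7]
tool_rot: [-0.099, 1.569, -2.992]
force: [1.3, 0.2, -3.8]
width: 19.4
clock: 6.2
eef_pos: [525.1, 36.4, 183.7]
tool_rot: [-1.171, 1.568, 2.967]
force: [-0.8, 0.1, -3.9]
width: 19.3
t 6.2 pos [525.1  36.4 183.7] psi -0.574 w 19.3 F [-0.8  0.1 -3.9] q7 -0.79
shift units [-0.112 -1.092 -1.724] spin units -1.838 tilt [-2.3e-03  4.0e-04 -1.0e+00]
```

```bash
python3 -m creep '[[[0,-0.2,-0.3],-0.1,1],[[0,-0.4,-0.6],-0.25,1],[[0,-0.55,-0.86],-0.4,1],[[0,-0.55,-0.86],-0.6,1],[[0,-0.55,-0.86],-0.8,1],[[0,-0.55,-0.86],-0.92,1],[[0,-0.55,-0.86],-0.92,1]]'; python3 -c "
from h import *
need(527,240.5,195,0.87)
"
```

```text
clock: 6.9
eef_pos: [526.0, 137.9, 183.8]
tool_rot: [-1.719, 1.569, 3.141]
force: [1.1, 0.2, -4.5]
width: 19.7
t 6.9 pos [526.  137.9 183.8] psi 0.148 w 19.7 F [ 1.1  0.2 -4.5] q7 -0.4
shift units [-0.112  0.16  -1.013] spin units -0.92 tilt [-0.0017  0.     -1.    ]
```

```bash
python3 -c "
from h import *
import cv2,pickle
c=cams.get_calibration('wrist')
i=cams.get_image('wrist');cv2.imwrite('pics/w4.png',i)
pickle.dump(c,open('w4.pkl','wb'))
for z in (60,):print(pj(c,[527,240.5,60]))
"
```

```text
[344.96533849  72.60681921]
```

View pics/w4.png

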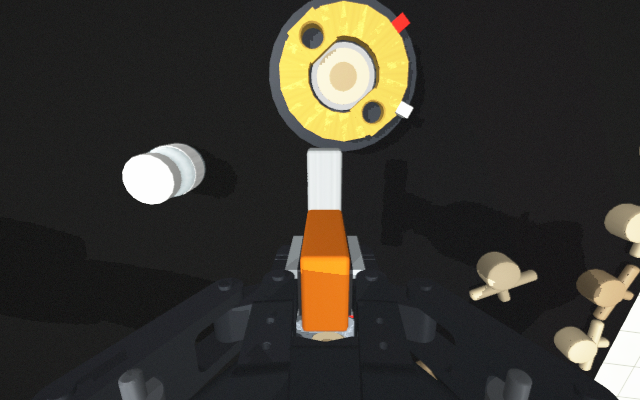

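```bash
python3 - <<'E'
import cv2
t=cv2.imread("pics/w4.png")
cv2.imwrite("pics/w4c.png",cv2.resize(t[0:150,260:420],None,fx=4,fy=4,interpolation=cv2.INTER_CUBIC))
E
```

```text
(no output)
```

View pics/w4c.png

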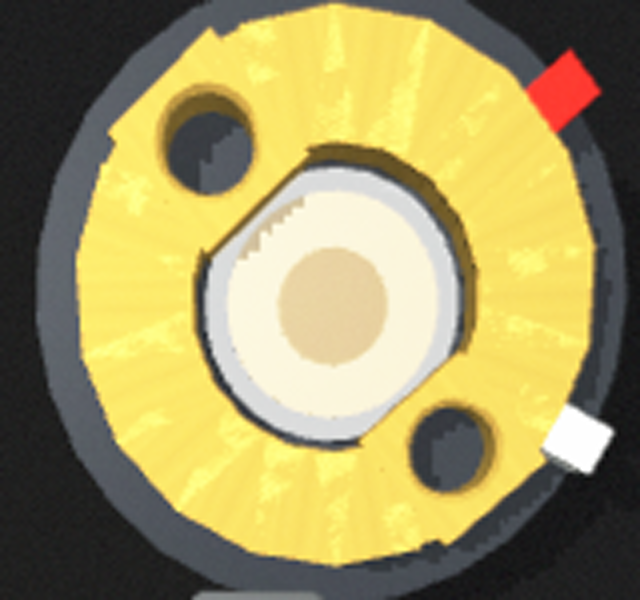

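```bash
python3 - <<'E'
from h import *
import pickle
c=pickle.load(open('w4.pkl','rb'))
f=lambda u,v,z:bp(c,260+(u+.5)/4-.5,(v+.5)/4-.5,z)
a=f(206.5,139,60);b=f(452,447,60)
ang=lambda d:round(np.arctan2(d[1],d[0]),3)
m=(a+b)/2
print(a.round(1),b.round(1),m.round(1),np.linalg.norm(a-b),ang(b-a),ang(a-b))
for u,v,z in((565,92,62),(578,435,62)):
  p=f(u,v,z);print(p.round(1),np.linalg.norm((p-m)[:2]),ang(p-m))
need(m[0],m[1],185,0.87)
E
```

```text
[495.2 264.8  60. ] [555.9 213.3  60. ] [525.6 239.   60. ] 79.62752659735891 -0.704 2.438
[564.8 283.1  62. ] 58.97255281761889 0.843
[581.9 219.6  62. ] 59.57885204730873 -0.332
t 6.95 pos [526.2 137.8 183.9] psi 0.145 w 19.4 F [ 0.5 -0.1 -4.2] q7 -0.4
shift units [-0.011  0.141 -1.003] spin units -0.923 tilt [-1.5e-03 -1.0e-04 -1.0e+00]
```

```bash
python3 -m creep '[[[0,0.05,-0.3],-0.1,1],[[0,0.1,-0.6],-0.25,1],[[0,0.14,-0.9],-0.4,1],[[0,0.14,-1],-0.6,1],[[0,0.14,-1],-0.8,1],[[0,0.14,-1],-0.9,1],[[0,0.14,-1],-0.915,1],[[0,0.14,-1],-0.915,1],[[0,0.14,-1],-0.915,1]]'; python3 -c "
from h import *
need(525.8,239.3,130,0.864)
"
```

```text
clock: 7.85
eef_pos: [525.9, 238.4, 184.2]
tool_rot: [-1.217, 1.57, -1.924]
force: [0.7, -0.4, -4.0]
width: 19.3
t 7.85 pos [525.9 238.4 184.2] psi 0.864 w 19.3 F [ 0.7 -0.4 -4. ] q7 0.02
shift units [ 0.542  0.006 -0.007] spin units -0.0 tilt [-1.e-04 -3.e-04 -1.e+00]
```

```bash
python3 -m creep '[[[0.2,0.006,-0.007],0,1],[[0.45,0.006,-0.007],0,1],[[0.65,0.006,-0.007],0,1],[[0.68,0.006,-0.007],0,1],[[0.68,0.006,-0.007],0,1],[[0.68,0.006,-0.007],0,1]]'; python3 -c "
from h import *
import cv2
need(525.8,239.3,95,0.864)
i=cams.get_image('wrist');j=cams.get_image('scene')
cv2.imwrite('pics/w5.png',np.hstack([cv2.resize(i[50:250,220:420],None,fx=2,fy=2),cv2.resize(j[180:320,350:490],(400,400),interpolation=cv2.INTER_CUBIC)]))
"
```

```text
clock: 8.45
eef_pos: [526.6, 240.1, 117.4]
tool_rot: [1.219, 1.569, 0.514]
force: [0.9, -0.2, -4.1]
width: 19.4
t 8.45 pos [526.6 240.1 117.4] psi 0.866 w 19.4 F [ 0.9 -0.2 -4.1] q7 -0.04
shift units [ 0.224 -0.012 -0.001] spin units 0.003 tilt [ 0.0018  0.001  -1.    ]
```

View pics/w5.png

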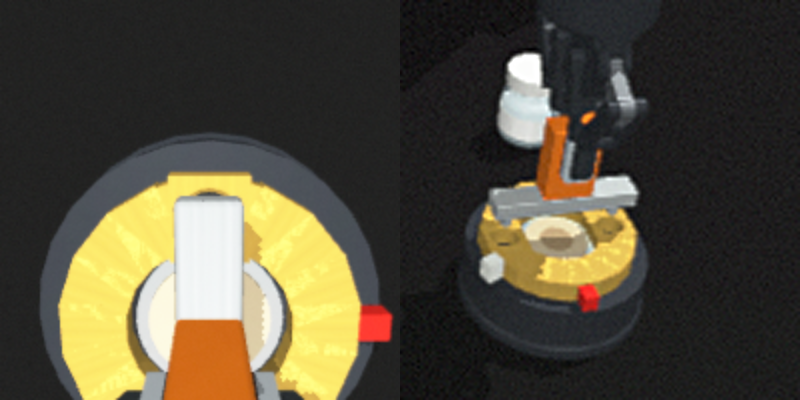

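The bar (left crop x 176–243) is centred on the hole seat (168–252), so it is aligned. Lowering in stages.

```bash
python3 -m creep '[[[0.04,-0.01,0],0,1],[[0.08,-0.01,0],0,1],[[0.11,-0.01,0],0,1],[[0.11,-0.01,0],0,1],[[0.11,-0.01,0],0,1]]'; python3 -c "
from h import *
need(525.8,239.3,95,0.864)"
```

```text
clock: 9.05
eef_pos: [525.2, 238.8, 105.2]
tool_rot: [-2.265, 1.571, -2.969]
force: [-0.0, -0.0, -4.0]
width: 19.1
t 9.05 pos [525.2 238.8 105.2] psi 0.867 w 19.1 F [-0. -0. -4.] q7 -0.05
shift units [0.102 0.008 0.001] spin units 0.003 tilt [-2.e-04 -0.e+00 -1.e+00]
```

```bash
python3 -m creep '[[[0.03,0.005,0],0,1],[[0.06,0.005,0],0,1],[[0.09,0.005,0],0,1],[[0.1,0.005,0],0,1],[[0.105,0.005,0],0,1],[[0.105,0.005,0],0,1],[[0.105,0.005,0],0,1]]'; python3 -c "
from h import *
import cv2
need(525.8,239.3,95,0.864)
i=cams.get_image('wrist');j=cams.get_image('scene')
cv2.imwrite('pics/w6.png',np.hstack([cv2.resize(i[50:250,220:420],None,fx=2,fy=2),cv2.resize(j[180:320,350:490],(400,400),interpolation=cv2.INTER_CUBIC)]))
"
```

```text
clock: 9.75
eef_pos: [525.7, 239.2, 94.9]
tool_rot: [1.41, 1.57, 0.706]
force: [0.4, 0.3, -3.0]
width: 19.2
t 9.75 pos [525.7 239.2  94.9] psi 0.867 w 19.2 F [ 0.4  0.3 -3. ] q7 -0.06
shift units [-0.001  0.001  0.   ] spin units 0.003 tilt [ 3.e-04  3.e-04 -1.e+00]
```

View pics/w6.png

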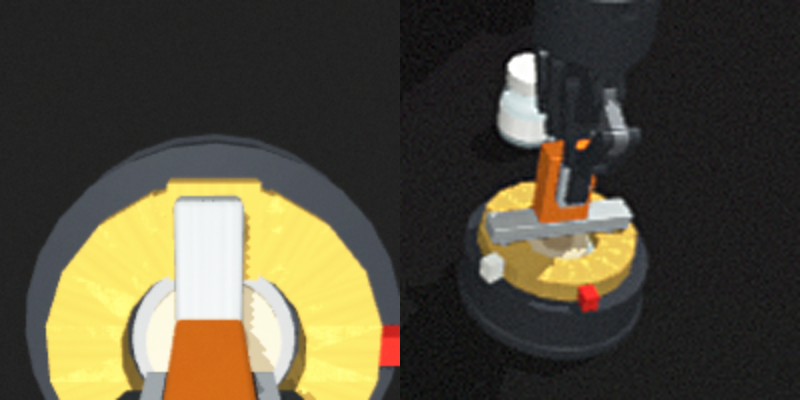

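```bash
python3 -m creep '[[[0.01,0,0],0,1],[[0.015,0,0],0,1],[[0.02,0,0],0,1],[[0.02,0,0],0,1],[[0.02,0,0],0,1]]'; python3 -c "
from h import *
s=readout.read_state();print(s['torque'])
need(525.8,239.3,95,0.864)"
```

```text
clock: 10.35
eef_pos: [525.8, 239.2, 94.7]
tool_rot: [0.452, 1.569, -0.252]
force: [-2.5, -2.2, 12.0]
width: 19.7
[-0.52180122  0.94604471  0.00967455]
t 10.35 pos [525.8 239.2  94.7] psi 0.866 w 19.7 F [-2.5 -2.2 12. ] q7 -0.06
shift units [-0.003  0.001 -0.   ] spin units 0.003 tilt [ 1.4e-03 -4.0e-04 -1.0e+00]
```

Seated: z 94.7 against the expected 95, with +16 N of reaction. Easing off slightly and starting the clockwise turn (positive spin about the downward tool x).

```bash
python3 -m creep '[[[-0.01,0,0],0.06,1],[[-0.01,0,0],0.12,1],[[-0.01,0,0],0.18,1],[[-0.01,0,0],0.24,1],[[-0.01,0,0],0.3,1],[[-0.01,0,0],0.36,1],[[-0.01,0,0],0.42,1],[[-0.01,0,0],0.48,1],[[-0.01,0,0],0.54,1],[[-0.01,0,0],0.6,1],[[-0.01,0,0],0.66,1],[[-0.01,0,0],0.72,1],[[-0.01,0,0],0.78,1],[[-0.01,0,0],0.84,1],[[-0.01,0,0],0.9,1],[[-0.01,0,0],0.9,1],[[-0.01,0,0],0.9,1]]'; python3 -c "
from h import *
import cv2
s=readout.read_state();print(s['torque'])
need(525.8,239.3,95,-0.3)
i=cams.get_image('wrist');j=cams.get_image('scene')
cv2.imwrite('pics/w7.png',np.hstack([cv2.resize(i[50:250,220:420],None,fx=2,fy=2),cv2.resize(j[180:320,350:490],(400,400),interpolation=cv2.INTER_CUBIC)]))
"
```

```text
clock: 12.05
eef_pos: [526.8, 240.0, 94.8]
tool_rot: [1.962, 1.567, 0.552]
force: [0.1, 0.4, 4.2]
width: 19.5
[ 0.14515943 -0.32629262 -0.10635916]
t 12.05 pos [526.8 240.   94.8] psi 0.161 w 19.5 F [0.1 0.4 4.2] q7 -0.58
shift units [-0.002 -0.011  0.006] spin units 0.586 tilt [ 0.0029  0.0018 -1.    ]
```

View pics/w7.png

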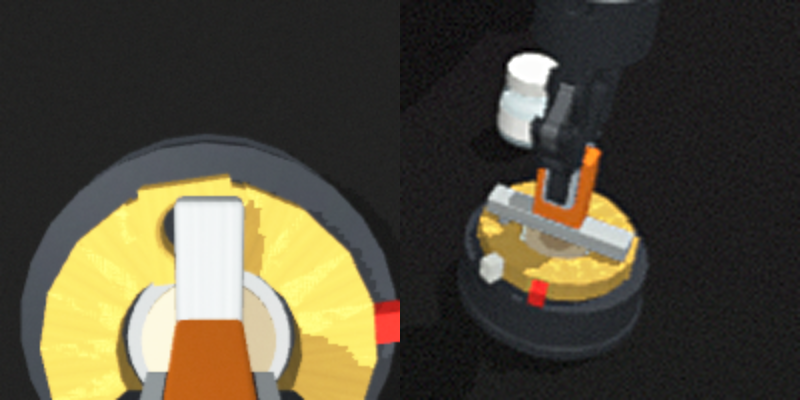

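```bash
python3 -m creep '[[[0,0,0],0.06,1],[[0,0,0],0.12,1],[[0,0,0],0.18,1],[[0,0,0],0.24,1],[[0,0,0],0.3,1],[[0,0,0],0.36,1],[[0,0,0],0.42,1],[[0,0,0],0.46,1],[[0,0,0],0.5,1],[[0,0,0],0.5,1],[[0,0,0],0.5,1]]'; python3 -c "
from h import *
import cv2
s=readout.read_state();print(s['torque'])
need(525.8,239.3,95,-0.3)
j=cams.get_image('scene')
cv2.imwrite('pics/w8.png',cv2.resize(j[200:310,365:475],(550,550),interpolation=cv2.INTER_CUBIC))
"
```

```text
clock: 13.25
eef_pos: [526.8, 239.9, 94.7]
tool_rot: [2.36, 1.568, 0.556]
force: [1.0, 1.1, 5.3]
width: 19.4
[ 0.00639987 -0.346403   -0.16980492]
t 13.25 pos [526.8 239.9  94.7] psi -0.233 w 19.4 F [1.  1.1 5.3] q7 -0.86
shift units [-0.003 -0.008  0.008] spin units 0.086 tilt [ 0.0026  0.0016 -1.    ]
```

View pics/w8.png

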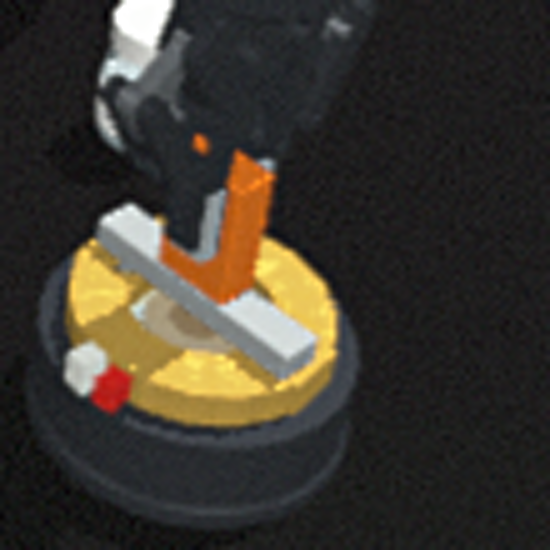

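The lug (112,388) is almost at the stop (85,367). I'll advance in small steps until the torque rises.

```bash
python3 -m creep '[[[0,0,0],0.02,1],[[0,0,0],0.04,1],[[0,0,0],0.06,1],[[0,0,0],0.06,1],[[0,0,0],0.06,1]]'; python3 -c "
from h import *
s=readout.read_state();print(s['torque'])
need(525.8,239.3,95,-0.3)"; python3 -m creep '[[[0,0,0],0.02,1],[[0,0,0],0.04,1],[[0,0,0],0.06,1],[[0,0,0],0.06,1],[[0,0,0],0.06,1]]'; python3 -c "
from h import *
s=readout.read_state();print(s['torque'])
need(525.8,239.3,95,-0.3)"
```

```text
clock: 13.8
eef_pos: [526.8, 239.9, 94.8]
tool_rot: [2.183, 1.568, 0.335]
force: [0.8, 1.3, 6.7]
width: 19.2
[-0.09369877 -0.31712143  0.72465099]
t 13.8 pos [526.8 239.9  94.8] psi -0.276 w 19.2 F [0.8 1.3 6.7] q7 -0.89
shift units [-0.002 -0.008  0.008] spin units 0.03 tilt [ 0.0029  0.001  -1.    ]
clock: 14.3
eef_pos: [526.6, 239.8, 94.8]
tool_rot: [1.877, 1.568, -0.012]
force: [1.4, -1.1, 6.7]
width: 19.2
[-0.17980562 -0.26837543  1.84184412]
t 14.3 pos [526.6 239.8  94.8] psi -0.318 w 19.2 F [ 1.4 -1.1  6.7] q7 -0.92
shift units [-0.002 -0.006  0.007] spin units -0.023 tilt [ 0.0031 -0.     -1.    ]
```

```bash
python3 -m creep '[[[0,0,0],-0.03,1],[[0,0,0],-0.06,1],[[0,0,0],-0.1,1],[[0,0,0],-0.1,1],[[0,0,0],-0.1,1]]'; python3 -c "
from h import *
import cv2
s=readout.read_state();print(s['torque'])
need(525.8,239.3,95,-0.3)
j=cams.get_image('scene')
cv2.imwrite('pics/w9.png',cv2.resize(j[200:310,365:475],(550,550),interpolation=cv2.INTER_CUBIC))
"
```

```text
clock: 14.8
eef_pos: [526.6, 239.7, 94.7]
tool_rot: [2.348, 1.568, 0.529]
force: [0.9, 0.2, 5.3]
width: 19.0
[ 0.0051319  -0.27772532  0.13296669]
t 14.8 pos [526.6 239.7  94.7] psi -0.248 w 19.0 F [0.9 0.2 5.3] q7 -0.87
shift units [-0.003 -0.007  0.006] spin units 0.067 tilt [ 0.0023  0.0013 -1.    ]
```

View pics/w9.png

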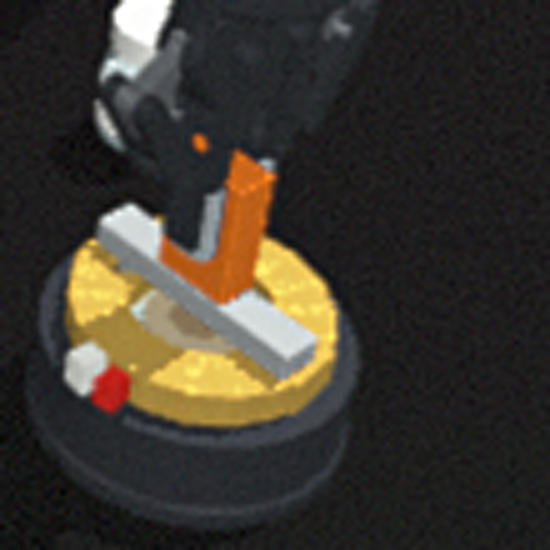

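The torque climbed to 1.84 N m, far above the 0.15 N m ring friction. The lug (112,388) touches the stop (87,367), so this is the hard stop. Releasing.

```bash
python3 -m creep '[[[0,0,0],0,0.9],[[0,0,0],0,0.8],[[0,0,0],0,0.7],[[0,0,0],0,0.6],[[0,0,0],0,0.5],[[0,0,0],0,0.45],[[0,0,0],0,0.45],[[0,0,0],0,0.45],[[0,0,0],0,0.45]]'; python3 -m creep '[[[-0.05,0,0],0,0.45],[[-0.15,0,0],0,0.45],[[-0.35,0,0],0,0.45],[[-0.6,0,0],0,0.45],[[-0.9,0,0],0,0.45],[[-1,0,0],0,0.45],[[-1,0,0],0,0.45]]'; python3 -m creep '[[[0,0,0.3],0,0.45],[[0,0,0.6],0,0.45],[[0,0,1],0,0.45],[[0,0,1],0,0.45]]';python3 -m creep '[[[0,0,0.3],0,0.45],[[0,0,0.6],0,0.45],[[0,0,1],0,0.45],[[0,0,1],0,0.45],[[0,0,1],0,0.45]]'
python3 -c "
from h import *
import cv2
need(525.8,239.3,95,-0.3)
i=cams.get_image('top');j=cams.get_image('scene')
cv2.imwrite('pics/t10.png',i)
cv2.imwrite('pics/c10.png',np.hstack([cv2.resize(i[110:220,135:245],(400,400),interpolation=cv2.INTER_CUBIC),cv2.resize(j[200:310,365:475],(400,400),interpolation=cv2.INTER_CUBIC)]))
"
```

```text
clock: 15.75
eef_pos: [525.5, 239.1, 93.8]
tool_rot: [-0.86, 1.571, -2.68]
force: [0.2, 0.4, -0.1]
width: 47.1
clock: 16.45
eef_pos: [526.7, 239.7, 195.9]
tool_rot: [2.267, 1.566, 0.447]
force: [0.5, -0.2, 0.3]
width: 47.1
clock: 16.85
eef_pos: [498.5, 135.3, 192.3]
tool_rot: [-0.486, 1.563, -2.313]
force: [0.7, -0.5, 0.4]
width: 46.6
clock: 17.35
eef_pos: [475.9, 44.7, 193.2]
tool_rot: [-1.35, 1.57, 3.112]
force: [-0.7, 0.7, 0.4]
width: 47.0
t 17.35 pos [475.9  44.7 193.2] psi -0.251 w 47.0 F [-0.7  0.7  0.4] q7 -0.53
shift units [ 9.810e-01  2.000e-03 -2.009e+00] spin units 0.063 tilt [-0.0012  0.     -1.    ]
```

View pics/c10.png

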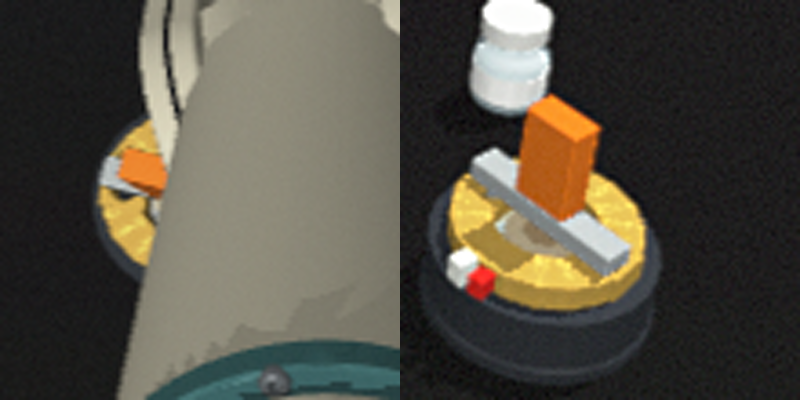

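View pics/t10.png

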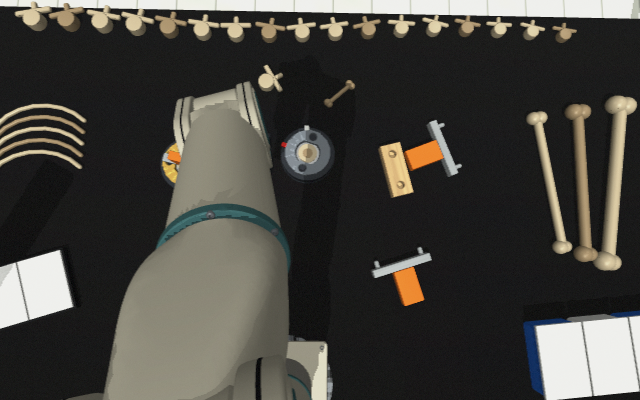

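The spanner stands upright with its bar on the ring and the lug against the stop. The silver ring looks as it was: lug at (284,145), stop at (307,128). I'll clear the top view for a final check of the lug-stop gap.

```bash
python3 -m creep '[[[0,0,0.3],0,0.45],[[0,0,0.6],0,0.45],[[0,0,1],0,0.45],[[0,0,1],0,0.45]]';python3 -m creep '[[[0,0,0.3],0,0.45],[[0,0,0.6],0,0.45],[[0,0,1],0,0.45],[[0,0,1],0,0.45]]';python3 -m creep '[[[0,0,0.3],0,0.45],[[0,0,0.6],0,0.45],[[0,0,1],0,0.45],[[0,0,1],0,0.45],[[0,0,1],0,0.45]]'
python3 -c "
from h import *
import cv2
need(525.8,239.3,95,-0.3)
i=cams.get_image('top');a=cv2.imread('pics/top0.png')
r=lambda m:cv2.resize(m,(400,400),interpolation=cv2.INTER_CUBIC)
cv2.imwrite('pics/c11.png',np.hstack([r(i[120:205,145:230]),r(i[110:195,265:350])]))
print(abs(i[125:182,278:338].astype(int)-a[125:182,278:338]).mean())
"
```

```text
clock: 17.85
eef_pos: [450.4, -55.7, 193.4]
tool_rot: [-0.496, 1.568, -2.321]
force: [-0.5, 0.0, -0.2]
width: 46.8
clock: 18.25
eef_pos: [426.3, -152.4, 193.5]
tool_rot: [-0.155, 1.569, -1.981]
force: [-0.5, -0.3, -0.2]
width: 46.8
clock: 18.75
eef_pos: [403.3, -244.7, 193.6]
tool_rot: [3.013, 1.57, 1.194]
force: [0.2, -0.2, -0.6]
width: 46.9
t 18.75 pos [ 403.3 -244.7  193.6] psi -0.249 w 46.9 F [ 0.2 -0.2 -0.6] q7 0.12
shift units [ 0.99  -0.005 -4.992] spin units 0.065 tilt [ 3.e-04  8.e-04 -1.e+00]
1.3934697855750486
```

View pics/c11.png

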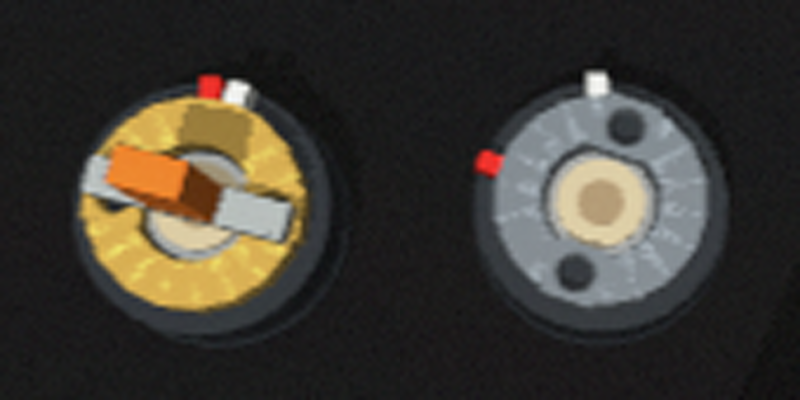

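The lug (210,87) lies against the stop (237,93), the spanner is upright, and the silver ring is unchanged.

```bash
python3 -c "
from cell import order
print(order.finish_job())"
```

```text
the job is handed in; nothing more can be done
None
```

I took the smallest orange spanner out of the wooden block and set both pins fully into the brass ring. Then I turned the ring clockwise to its stop, let go and backed the arm away. The job was handed in at about 19 s.

- **Seating before the turn:** the bar came down on the ring at TCP height 94.7 mm (95 expected), with about 16 N of reaction.
- **Hard stop:** the torque rose to 1.84 N m, well above the ring's 0.15 N m friction. During the turn itself it read between -0.11 and -0.17 N m, the opposite sign to friction. I took that as sensor bias and did not check further.
- **Final pictures:** the red lug is against the white stop, the spanner stands upright with its bar flat on the ring, and the silver ring shows no change from the first picture.
- **Unplanned:** the two larger loose spanners, which stood only on their pins at the start, fell over during my first approach. The force readings stayed below 2 N, so I believe they fell by themselves. They are still on the table.

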